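Set and clamp the tailstock of a prism length comparator

TASK

On the length comparator, draw the spring-loaded tailstock away from the dial with the cam lever still open, until the pointer on its front stands opposite the point of the brass index on the rule; hold it there against the spring and squeeze the lever towards the thumb rest until it stands fully upright, so that the tailstock is clamped on the mark. Do not close the lever anywhere else, do not shift the index, and leave the prism and the stopwatch beside the comparator alone. Finish still holding: the program ends with the fingers gripping thumb rest and closed lever, the tailstock on the mark.

Things in the scene. Friction and masses are not known exactly. Their poses are not given: they have to be found in the camera images.
- comparator: the length comparator, fixed to the table: a grey bed 65 x 426 mm on rubber feet with a steel rail (36 mm wide, its top 46 mm above the table) along its own y axis, a rule on the front ledge, and a dial indicator (58 mm dial, top 115 mm above the table) near its +y end (left, seen from the robot). Origin: under the middle of the rail, at table height. x points away from the robot, y along the rail to the left towards the dial, z up.
- tailstock (a joint): travel of the tailstock (dark steel saddle 90 mm long on the rail) away from the dial, that is towards the comparator's -y, in m: 0 to 0.105. A spring draws it back to 0, where it stands at the start, with about 4 N; a drag of about 1 N besides. Only the closed cam lever clamps it (it then slides only above about 35 N).
- grip (a point): point on the tailstock, over the middle of the rail, 100 mm above the table, level with the upper half of the thumb rest and lever: the place to grip, closing the fingers along the comparator's x (across the rail). Moves with the tailstock along the comparator's y. Beside it at +44 mm along y stands the anvil pillar (12 mm thick in y, 24 mm wide, top 95 mm above the table).
- thumb_rest (a point): upright steel plate, part of the tailstock, behind (+x of) the grip point: 6 mm thick in x, 44 mm wide in y, from 56 to 118 mm above the table; its back, where one finger bears, lies 14 mm behind the grip point and has raised edges 3.5 mm high, 38 mm apart, which also let the side of a finger push the tailstock along. This point: the middle of the plate, 11 mm behind the grip point, 87 mm above the table.
- cam_lever (a joint): angle of the cam lever in front of (-x of) the grip point, in rad: 0 fully closed (upright, cam biting on the rail), up to 0.5 leaning towards the robot. Starts between 0.34 and 0.46, stays where it is left (stiff hinge, 0.2 N m); over the last 0.1 rad, as the cam bites, it takes 0.35 to 0.7 N m. Closed, lever and thumb rest together measure 30 mm across (16 mm in front of and 14 mm behind the grip point), at the rounded tip 32 mm (18 and 14).
- lever_tip (a point): middle of the lever's rounded tip (10 mm thick, 28 mm wide in y). The lever turns about an axis along the rail 12 mm in front of the grip point and 57 mm above the table; the tip lies 62 mm from that axis, 120 mm above the table when closed.
- pointer (a point): point of the small bright pointer on the front of the tailstock, below a white line 2 mm wide, in line (along the rail) with the grip point, 38 mm above the table
- index_tip (a point): point of the brass index rider (14 mm wide) clipped on the front ledge; it is the length mark and stays where it is by friction of 8 N. The tailstock is on the mark when this point and the pointer have the same place along the comparator's y. The way to go from the start is 55 to 90 mm.
- prism_1_mid (a point): middle of a mortar prism 40 x 40 x 160 mm, loose, lying along the comparator's line off its right end; a bystander
- stopwatch: black stopwatch 65 x 58 x 15 mm lying behind the comparator; a bystander. Origin: centre of its underside

How it is judged:
By the outcome, as a careful person would: the job done as asked, in the order asked, and still so for the second after the job is handed in, while the arm keeps its last pose, push and grip.
It also fails if it takes over 42 s, if anything falls off the work surface, if the arm or the gripper's body presses on something with over 40 N, if the wrist force passes 120 N, or if a joint passes its speed limit or range.

ROBOT

A 7-joint arm with a two-finger parallel gripper is mounted at the origin on a cart in front of the work surface, level with it; the furniture and walls round the work are solid. World frame = base frame: x ahead of the robot, y to its left, z up, the work surface at z = 0. Lengths are in m, angles in rad, forces in N, time in s.
With the tool pointing down it reaches from about 0.4 to 0.85 m from the base axis. Payload 4.5 kg.
Tool frame: the origin (TCP) lies at the very end of the fingers, on their centre line; the grasp point (between the pads) lies 19 mm behind it; z points along the fingers, y is the direction in which the jaws open and shut (so a half turn about z gives the same grasp; the last joint's range is limited). The gripper opens to 88 mm and grips with 3 to 60 N. Pads are 18 mm wide; open, the fingers measure 123 mm over their backs; the gripper's body (75 mm by 187 mm) begins 45 mm behind the grasp point.
Start: joints at [-1.237, 0.689, -0.195, 1.565, 0.157, 0.902, -0.215], TCP at [0.185, 0.597, 0.239] pointing down, gripper open.
Joint ranges: [-3.01, 3.01], [-0.46, 2.08], [-1.47, 1.51], [0.13, 2.56], [-1, 4.14], [0.04, 2.09], [-2.66, 2.66]. Speed limits (rad/s): [2.57, 2.57, 3.14, 3.14, 3.14, 3.14, 3.14].

INTERFACE

Orientations are given as a unit quaternion [x, y, z, w].
In Python, from plant import telemetry, imaging, r gives the robot as it stands.
- The arm moves only by the shell command python3 -m creep 'ROWS' [FORCE]. ROWS is JSON, a list of rows, each a list of 5 numbers: the closure in counts, from 0 (fully open) to 255 (shut), then the shift along the tool's x, y, z in m, then the turn about the tool's z in degrees. In form: [[fingers, x, y, z, yaw], ...]. A call has 1 to 10 rows; each row is the pose to reach, as a shift and turn from the pose commanded when the call began, along the tool's axes at that moment; what a row does not reach only later rows make up. A row lasts 1/8 s, in which the tool goes at most 62.5 mm and 10.7 degrees, less where a joint would pass 70% of its speed; a pose out of reach is approached as far as the arm can. A call with a gripper value outside its range is refused whole. The fingers move at their own pace and stop on an object; FORCE is the grip in N (left out, the last holds). Time passes only in rows, so rows that repeat a pose let the fingers close. It gives the time, the measured TCP pose, the force and the opening at its end, in the units of the state.
- telemetry.get_state(): the state, without advancing time (a new reading comes with each control period).
- imaging.snapshot(name): name is "scene" or "side" or "wrist"; returns a dict with "image" (480x640x3 uint8, blue, green, red), "camera_matrix" (3x3 intrinsics, pixels), "distortion" ([k1, k2, p1, p2, k3] as OpenCV has them; the pictures are not rectified), "R" (3x3) and "t" (3): a world point X has camera coordinates R X + t; the wrist camera has in their place "hand_eye" (4x4, takes a point from camera to tool coordinates, whose origin is the TCP and whose axes are the flange's). Camera axes: x right, y down, z forward; pixel columns grow to the right and rows downward; lengths in m; the calibration is good to about 2 mm. A picture is of the moment at which its call begins: read the wrist's pose just before it. There is no depth.
- r.finish_job(): hands the job in, once; it reports no verdict.
Trained networks look in a picture, given as the dict that the camera call returned (one of the last four; its "shot" number tells which), for a name from the list of things; names that differ only in an ending like _2 or _b are one class to them, and where a whole thing is asked for, a point or a joint stands for the part that bears it (a point fixed in the world has none). Each returns a list of dicts, best first, with "score" (0 to 1); they miss things now and then, are a little off and sometimes report something else, mostly with a low value. They report only what shows in the picture. A call takes as long as a camera call.
- imaging.boxes_of(picture, target): "rect" ([left, top, right, bottom] in pixels, round what is visible of it).
- imaging.trace(picture, target): "pixels" (480x640 bool, what is visible of it) and "rect" ([left, top, right, bottom] in pixels, round what is visible of it).
- imaging.place_of(picture, target): "location" ([row, column] in pixels: a listed point, or the origin of a listed thing).
The state is a dict: "clock": time; "q": joint angles; "qd": joint speeds; "joint_torque": joint torques, N m; "tool_pos": TCP position; "eef_rot": TCP orientation; "contact_force": force on the tool from outside, world axes, zero at the start; "moment": the same for the moment, N m; "opening": opening from 0.0 (shut) to 1.0 (fully open).
Only numpy, scipy, OpenCV 4.12 (cv2) and the standard library are available. Lean on these libraries where they do the work, as an engineer would, in place of code of your own. Each camera call takes 0.05 s, during which the arm holds its last target.

## Working session

There is one attempt and no reset: what is moved stays moved. The work goes in short steps, Python scripts to look and compute and a shell command to move; the robot and the scene stay as the last step left them, time stands still between calls to the robot, and variables do not carry over. Pictures are saved under pics/ and viewed, and the job is handed in when it is done.

```bash
ls; mkdir -p pics
python3 - <<'E'
from plant import telemetry, imaging, r
import cv2
s=telemetry.get_state(); print(s)
for n in ["scene","side","wrist"]:
    p=imaging.snapshot(n); cv2.imwrite(f"pics/{n}0.png",p["image"])
    print(n,p["camera_matrix"],p["distortion"],p.get("R"),p.get("t"),p.get("hand_eye"))
    for t in ["comparator","grip","thumb_rest","lever_tip","pointer","index_tip","prism_1_mid","stopwatch"]:
        print(t,[(x["location"],round(x["score"],2)) for x in imaging.place_of(p,t)[:2]])
E
```

```text
pics
{'clock': 0.0, 'q': array([-1.23720331,  0.68995611, -0.19449544,  1.56634916,  0.15730211,
        0.90247617, -0.21509671]), 'qd': array([ 0.00231814,  0.00037111, -0.00107068,  0.00144249, -0.00054694,
       -0.00028127, -0.00018016]), 'joint_torque': array([ 5.01236391e-04, -5.27561224e+01, -1.26675177e+00, -1.53433102e+01,
       -5.26351773e-02,  6.52205534e-03,  1.66991385e-04]), 'tool_pos': array([0.18444821, 0.59650705, 0.23792558]), 'eef_rot': array([ 1.49298509e-01,  9.88791761e-01, -8.97031081e-04, -6.26260933e-05]), 'contact_force': array([ 0.53892656, -0.26186846,  0.73590017]), 'moment': array([ 0.00388768, -0.01546477, -0.07144429]), 'opening': 0.9981238005804512}
scene [[478.17616987   0.         319.8803527 ]
 [  0.         478.17616987 241.62345076]
 [  0.           0.           1.        ]] [-0.09960658  0.          0.          0.          0.        ] [[ 0.53056123 -0.84746847  0.01737731]
 [-0.62125728 -0.40272418 -0.67219985]
 [ 0.57666644  0.3458474  -0.74016579]] [-0.27192969  0.39929959  0.62616377] None
comparator [([253.7, 246.1], 0.81)]
grip [([235.6
[... 733 characters left out ...]
.3, 254.7], 0.84)]
index_tip [([261.6, 267.8], 0.46)]
prism_1_mid [([328.1, 295.9], 0.87)]
stopwatch [([255.3, 341.8], 0.91)]
wrist [[364.33601351   0.         316.32449971]
 [  0.         364.33601351 242.46527084]
 [  0.           0.           1.        ]] [-0.00723199  0.          0.          0.          0.        ] None None [[ 3.32587766e-04 -9.50427363e-01 -3.10946486e-01  8.16109741e-02]
 [ 9.99999919e-01  2.45888803e-04  3.18023507e-04  6.07196569e-04]
 [-2.25799984e-04 -3.10946567e-01  9.50427368e-01 -1.47014457e-01]
 [ 0.00000000e+00  0.00000000e+00  0.00000000e+00  1.00000000e+00]]
comparator []
grip []
thumb_rest []
lever_tip []
pointer []
index_tip []
prism_1_mid []
stopwatch []
```

View pics/scene0.png

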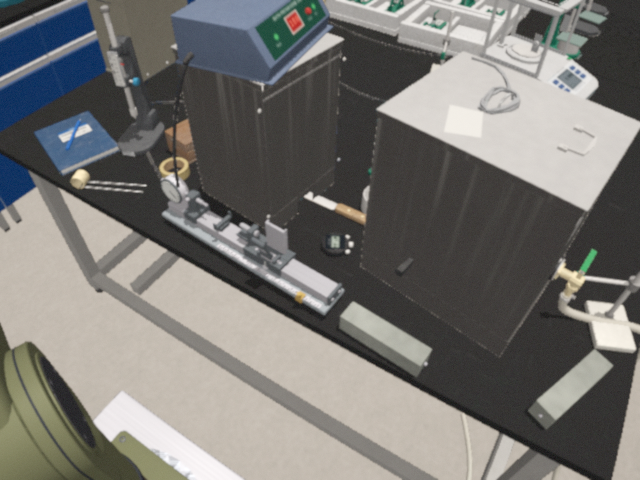

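View pics/side0.png

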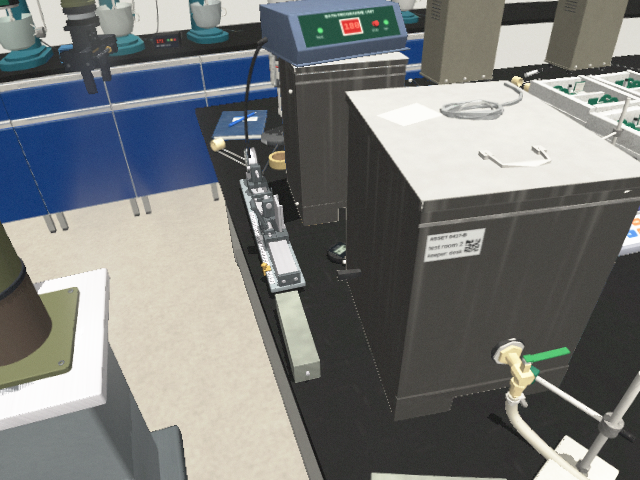

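```bash
cat > h.py <<'E'
import numpy as np, cv2
from scipy.spatial.transform import Rotation as Ro
from plant import telemetry, imaging, r
def cam(p,st=None):
    """returns K,D,R,t"""
    if p.get("R") is not None: return p["camera_matrix"],np.array(p["distortion"]),np.array(p["R"]),np.array(p["t"])
    T=np.eye(4);T[:3,:3]=Ro.from_quat(st["eef_rot"]).as_matrix();T[:3,3]=st["tool_pos"]
    W=np.linalg.inv(T@np.array(p["hand_eye"]))
    return p["camera_matrix"],np.array(p["distortion"]),W[:3,:3],W[:3,3]
def ray(c,rc):
    K,D,R,t=c
    u=cv2.undistortPoints(np.array([[[rc[1],rc[0]]]],float),K,D)[0,0]
    return -R.T@t, R.T@np.array([u[0],u[1],1])
def tri(obs):
    A=[];b=[]
    for c,rc in obs:
        o,d=ray(c,rc);d=d/np.linalg.norm(d);P=np.eye(3)-np.outer(d,d);A.append(P);b.append(P@o)
    x=np.linalg.lstsq(np.vstack(A),np.hstack(b),rcond=None)[0]
    return x
def atz(c,rc,z):
    o,d=ray(c,rc);return o+d*(z-o[2])/d[2]
def proj(c,X):
    K,D,R,t=c
    return cv2.projectPoints(np.array(X,float).reshape(-1,1,3),cv2.Rodrigues(R)[0],t,K,D)[0][:,0,::-1]
E
python3 - <<'E'
from h import *
P={n:imaging.snapshot(n) for n in["scene","side"]}
for t,z in dict(comparator=0,grip=.1,thumb_rest=.087,lever_tip=.12,pointer=.038,index_tip=None,prism_1_mid=.02,stopwatch=0).items():
    o=[(cam(p),imaging.place_of(p,t)[0]["location"]) for p in P.values()]
    print(t,tri(o).round(4),[atz(*q,z).round(4)[:2] for q in o] if z is not None else '')
E
```

```text
comparator [0.4975 0.1678 0.0016] [array([0.4999, 0.1697]), array([0.4968, 0.1686])]
grip [0.4847 0.0909 0.107 ] [array([0.4865, 0.0932]), array([0.4894, 0.1058])]
thumb_rest [0.504  0.095  0.0854] [array([0.5035, 0.0945]), array([0.5029, 0.0917])]
lever_tip [0.4503 0.0794 0.1293] [array([0.4537, 0.0832]), array([0.4548, 0.0983])]
pointer [0.4562 0.0891 0.0498] [array([0.462 , 0.0946]), array([0.4601, 0.1076])]
index_tip [0.4533 0.0036 0.0396] 
prism_1_mid [ 0.464  -0.1649  0.0285] [array([ 0.469 , -0.1635]), array([ 0.4661, -0.1571])]Traceback (most recent call last):
  File "<stdin>", line 4, in <module>
IndexError: list index out of range
```

Run:
```python
from h import *
p=imaging.snapshot("scene");c=cam(p);s=imaging.snapshot("side");cs=cam(s)
for n,rc in dict(ovenBL=(265,363),ovenBR=(347,500),oven2_r=(222,290),oven2_l=(190,205),handle=(266,405),bedRfar=(291,342),bedRnear=(308,325),bedL=(215,163),).items():
    print(n,atz(c,rc,0.0).round(3))
print('handle',tri([(c,(266,405)),(cs,(271,349))]).round(3), 'oventop corner',tri([(c,(110,380)),(cs,(95,347))]).round(3))
print('oven1top',tri([(c,(82,262)),(cs,(66,286))]).round(3))
i=p["image"][190:320,150:350]; cv2.imwrite("pics/sc1.png",cv2.resize(i,(800,520),interpolation=cv2.INTER_CUBIC))
i=s["image"][140:300,210:330]; cv2.imwrite("pics/sd1.png",cv2.resize(i,(450,600),interpolation=cv2.INTER_CUBIC))
```

```text
ovenBL [ 0.599 -0.048  0.   ]
ovenBR [ 0.565 -0.345  0.   ]
oven2_r [0.619 0.143 0.   ]
oven2_l [0.597 0.366 0.   ]
handle [ 0.642 -0.12   0.   ]
bedRfar [ 0.52  -0.045  0.   ]
bedRnear [ 0.47  -0.038  0.   ]
bedL [ 0.484  0.39  -0.   ]
handle [ 0.558 -0.143  0.106] oventop corner [ 0.592 -0.046  0.357]
oven1top [0.552 0.138 0.361]
```

View pics/sc1.png

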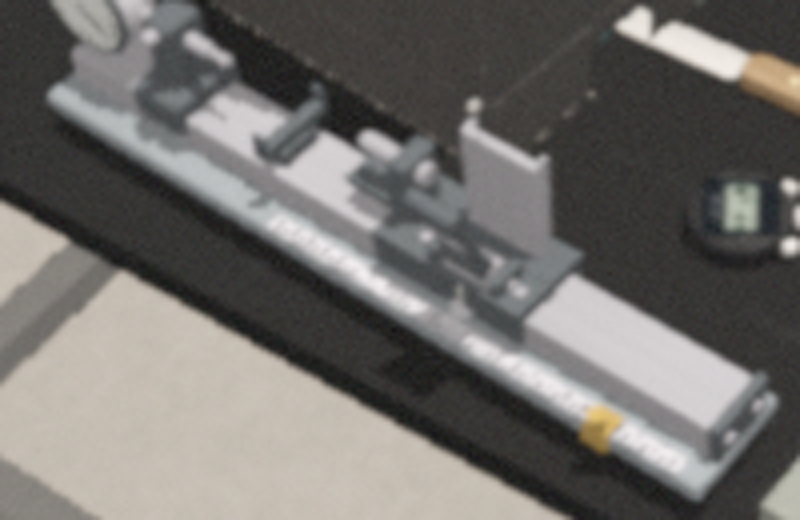

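View pics/sd1.png

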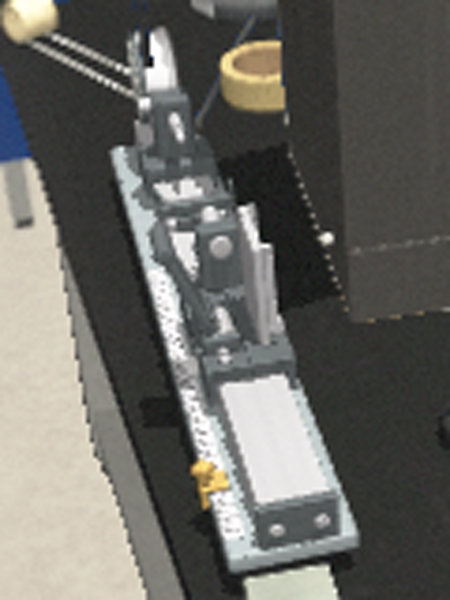

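The scene and side crops show the comparator along world y. The tailstock is at about (row 255, col 265) in the scene picture and the brass index at about (297, 300). Next I move over it for a wrist view.

```bash
python3 -m creep '[[0,-0.03,-0.03,0,4],[0,-0.07,-0.07,0,12],[0,-0.11,-0.11,0,20],[0,-0.15,-0.15,-0.01,28],[0,-0.2,-0.2,-0.01,36],[0,-0.25,-0.25,-0.01,44],[0,-0.3,-0.3,-0.01,52],[0,-0.35,-0.35,-0.01,60],[0,-0.4,-0.397,-0.01,68],[0,-0.4,-0.397,-0.01,73]]'
python3 -m creep '[[0,0,0,0,0],[0,0,0,0,0]]'
python3 - <<'E'
from h import *
s=telemetry.get_state();print(s["tool_pos"],s["eef_rot"],s["clock"],s["q"])
p=imaging.snapshot("wrist");cv2.imwrite("pics/w1.png",p["image"])
c=cam(p,s)
for t,z in dict(comparator=0,grip=.1,thumb_rest=.087,lever_tip=.115,pointer=.038,index_tip=.038).items():
    for q in imaging.place_of(p,t)[:1]: print(t,q["location"],q["score"],atz(c,q["location"],z).round(4))
E
```

```text
clock: 3.6
tool_pos: [0.4508, 0.0967, 0.2491]
eef_rot: [0.711, 0.704, 0.0, 0.001]
contact_force: [0.8, 0.9, -0.1]
opening: 1.001
clock: 3.85
tool_pos: [0.4491, 0.1007, 0.2487]
eef_rot: [0.708, 0.707, 0.0, -0.0]
contact_force: [-0.0, 0.7, 1.1]
opening: 0.998
[0.44911489 0.10065075 0.24870241] [ 7.07604623e-01  7.06608448e-01  1.56396467e-04 -4.18252703e-04] 3.85 [-0.39533288  0.46623995  0.11241716  2.04057911 -0.08612106  0.63920596
 -0.22705303]
comparator [142.3, 360.2] 0.9 [0.4946 0.1636 0.    ]
grip [234.5, 363.3] 0.82 [0.4884 0.0928 0.1   ]
thumb_rest [232.8, 375.9] 0.78 [0.5012 0.0905 0.087 ]
lever_tip [238.9, 326.1] 0.59 [0.4565 0.0937 0.115 ]
pointer [214.5, 324.3] 0.79 [0.4565 0.0951 0.038 ]
index_tip [298.2, 323.2] 0.64 [0.4559 0.0017 0.038 ]
```

View pics/w1.png

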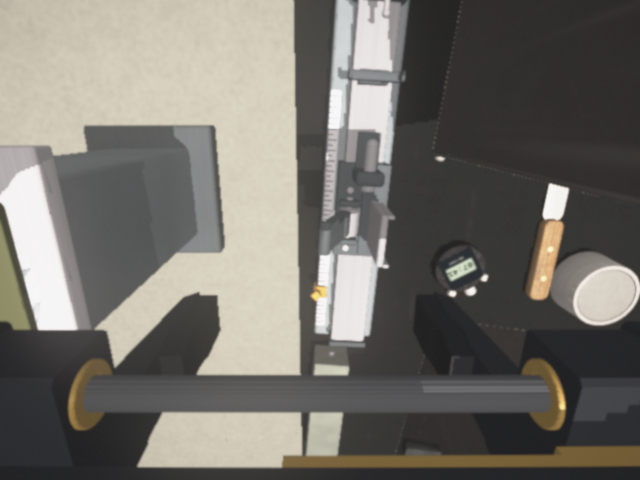

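Run:
```python
from h import *
im=cv2.imread("pics/w1.png")
cv2.imwrite("pics/w1a.png",cv2.resize(im[150:350,290:420],(520,800)[:2] if 0 else (390,600),interpolation=cv2.INTER_CUBIC))
cv2.imwrite("pics/w1b.png",cv2.resize(im[0:200,300:430],(390,600),interpolation=cv2.INTER_CUBIC))
```

```text
(no output)
```

View pics/w1a.png

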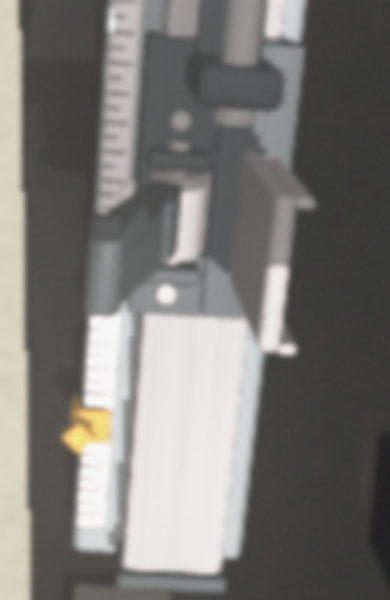

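View pics/w1b.png

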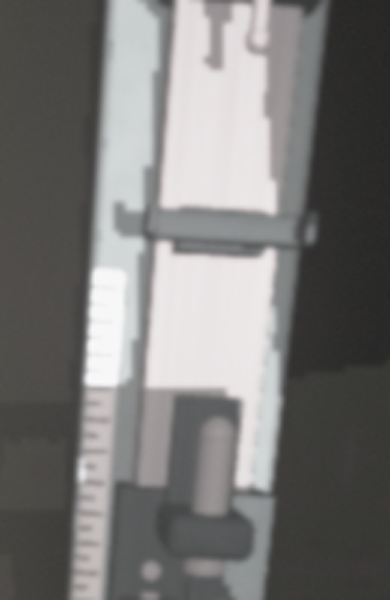

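```bash
python3 -m creep '[[0,-0.01,-0.03,0.02,0],[0,-0.02,-0.06,0.04,0],[0,-0.02,-0.06,0.04,0],[0,-0.02,-0.06,0.04,0]]'
python3 - <<'E'
from h import *
T=np.array([.44911489,.10065075,.24870241]);
# rail edge from the earlier picture
s=telemetry.get_state();p=imaging.snapshot("wrist")
c0=cam(p,dict(tool_pos=T,eef_rot=[7.07604623e-01,7.06608448e-01,1.56396467e-04,-4.18252703e-04]))
L=np.array([atz(c0,(r_,q),.046) for q,r_ in[(337.3,260),(332.3,340),(355,50),(349,123.3)]]);print(L.round(4))
R=np.array([atz(c0,(r_,q),.046) for q,r_ in[(290+240/3,150+330/3),(290+219/3,150+570/3),(300+267/3,370/3),(300+276/3,190/3)]]);print(R.round(4))
for A in(L,R):
    f=np.polyfit(A[:,1],A[:,0],1);print("dx/dy",f, np.degrees(np.arctan(f[0])))
print(s["tool_pos"],s["eef_rot"],s["clock"])
cv2.imwrite("pics/w2.png",p["image"])
c=cam(p,s)
for t,z in dict(comparator=0,grip=.1,thumb_rest=.087,lever_tip=.115,pointer=.038,index_tip=.038).items():
    for q in imaging.place_of(p,t)[:1]: print(t,q["location"],q["score"],atz(c,q["location"],z).round(4))
E
```

```text
clock: 4.7
tool_pos: [0.3907, 0.0805, 0.2091]
eef_rot: [0.708, 0.706, 0.001, 0.0]
contact_force: [-0.3, 0.1, -0.7]
opening: 1.0
[[ 0.47    0.0492  0.046 ]
 [ 0.4661 -0.0455  0.046 ]
 [ 0.482   0.2428  0.046 ]
 [ 0.4784  0.1826  0.046 ]]
[[ 0.5035  0.0491  0.046 ]
 [ 0.5001 -0.0456  0.046 ]
 [ 0.515   0.1825  0.046 ]
 [ 0.5146  0.2323  0.046 ]]
dx/dy [0.05657444 0.46806497] 3.2380248015474695
dx/dy [0.05893609 0.50213211] 3.372887626401823
[0.39072221 0.08052405 0.20908024] [7.08032042e-01 7.06179551e-01 9.39743317e-04 4.31336176e-04] 4.7
grip [221.8, 453.7] 0.88 [0.4904 0.0941 0.1   ]
thumb_rest [221.4, 462.7] 0.56 [0.5024 0.091  0.087 ]
lever_tip [227.3, 412.4] 0.65 [0.4566 0.0943 0.115 ]
pointer [204.7, 395.6] 0.87 [0.4611 0.0934 0.038 ]
index_tip [295.6, 381.7] 0.57 [0.4535 0.0042 0.038 ]
```

View pics/w2.png

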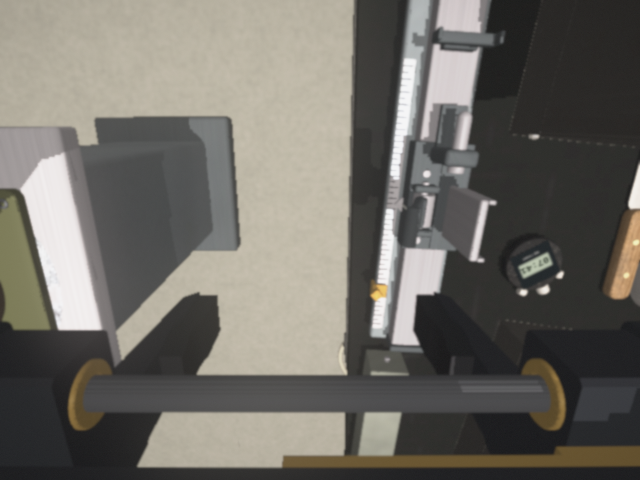

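Run:
```python
from h import *
im=cv2.imread("pics/w2.png")
cv2.imwrite("pics/w2a.png",cv2.resize(im[170:320,360:500],(700,750)[:2] if 0 else (560,600),interpolation=cv2.INTER_CUBIC))
```

```text
(no output)
```

View pics/w2a.png

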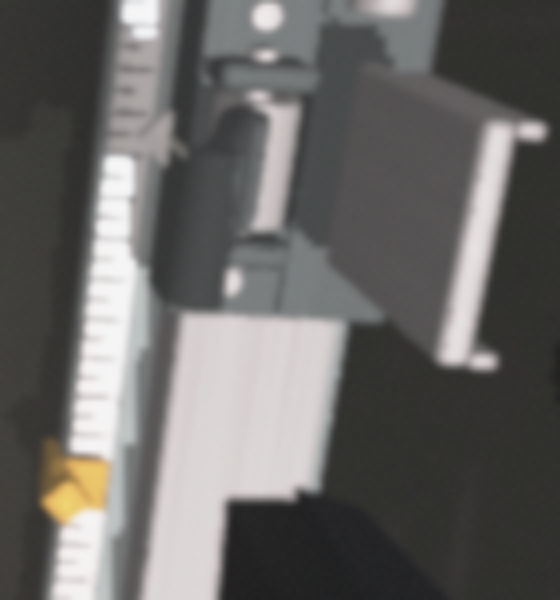

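```bash
python3 -m creep '[[0,-0.03,0.01,0.02,1],[0,-0.06,0.02,0.04,2],[0,-0.07,0.03,0.06,3.2],[0,-0.07,0.03,0.06,3.2],[0,-0.07,0.03,0.06,3.2]]'
python3 - <<'E'
from h import *
s=telemetry.get_state();p=imaging.snapshot("wrist")
print(s["tool_pos"],s["eef_rot"],s["clock"])
cv2.imwrite("pics/w3.png",p["image"])
c=cam(p,s)
for t,z in dict(grip=.1,thumb_rest=.087,lever_tip=.115,pointer=.038,index_tip=.038).items():
    for q in imaging.place_of(p,t)[:1]: print(t,q["location"],q["score"],atz(c,q["location"],z).round(4))
i=p["image"]; 
r0=max(0,int(proj(c,[[.454,0.09,.04]])[0][0])-40)
a=proj(c,[[.455,.09,.038],[.455,0,.038]]);print(a)
m=a.mean(0).astype(int)
cr=i[max(0,m[0]-105):m[0]+95,max(0,m[1]-70):m[1]+90];print(m,cr.shape)
cv2.imwrite("pics/w3a.png",cv2.resize(cr,None,fx=3,fy=3,interpolation=cv2.INTER_CUBIC))
E
```

```text
clock: 5.68
tool_pos: [0.419, 0.0104, 0.1491]
eef_rot: [0.727, 0.686, 0.0, -0.0]
contact_force: [0.7, 0.2, -0.1]
opening: 0.997
[0.41899477 0.01043692 0.14909991] [ 7.27239961e-01  6.86383264e-01  1.10271011e-04 -2.03528320e-04] 5.675
grip [113.5, 447.2] 0.92 [0.4899 0.0931 0.1   ]
thumb_rest [117.4, 461.6] 0.94 [0.5023 0.0907 0.087 ]
lever_tip [114.4, 383.8] 0.94 [0.4551 0.0943 0.115 ]
pointer [115.5, 368.6] 0.88 [0.4584 0.0951 0.038 ]
index_tip [245.5, 363.2] 0.88 [0.4532 0.0034 0.038 ]
[[123.80648253 363.61603463]
 [249.66169598 365.70177504]]
[186 364] (200, 160, 3)
```

View pics/w3a.png

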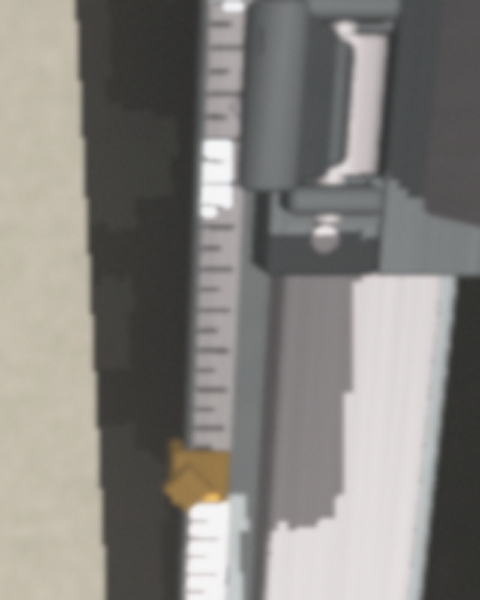

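```bash
python3 -m creep '[[0,-0.03,-0.02,0,0],[0,-0.06,-0.03,0.0,0],[0,-0.07,-0.03,0.0,0],[0,-0.07,-0.03,0,0]]'
python3 - <<'E'
from h import *
s=telemetry.get_state();p=imaging.snapshot("wrist")
print(s["tool_pos"],s["eef_rot"],s["clock"])
cv2.imwrite("pics/w4.png",p["image"])
c=cam(p,s)
V=[]
for tp,q in [([.44911489,.10065075,.24870241],[7.07604623e-01,7.06608448e-01,1.56396467e-04,-4.18252703e-04]),([0.39072221,0.08052405,0.20908024],[7.08032042e-01,7.06179551e-01,9.39743317e-04,4.31336176e-04]),([0.41899477,0.01043692,0.14909991],[7.27239961e-01,6.86383264e-01,1.10271011e-04,-2.03528320e-04])]:
    V.append(cam(p,dict(tool_pos=np.array(tp),eef_rot=q)))
V.append(c)
obs={}
for t,z in dict(grip=.1,thumb_rest=.087,lever_tip=.115,pointer=.038,index_tip=.038).items():
    for q in imaging.place_of(p,t)[:1]: print(t,q["location"],q["score"],atz(c,q["location"],z).round(4)); obs[t]=q["location"]
O=dict(grip=[(234.5,363.3),(221.8,453.7),(113.5,447.2)],lever_tip=[(238.9,326.1),(227.3,412.4),(114.4,383.8)],pointer=[(214.5,324.3),(204.7,395.6),(115.5,368.6)],index_tip=[(298.2,323.2),(295.6,381.7),(245.5,363.2)])
for t,o in O.items():
    if t in obs:o=o+[obs[t]]
    x=tri(list(zip(V,o)));print(t,x.round(4),[ (np.array(b)-proj(v,x)[0]).round(1) for v,b in zip(V,o)])
i=p["image"]
m=proj(c,[[.455,.0,.038]])[0].astype(int)
cr=i[max(0,m[0]-60):m[0]+60,max(0,m[1]-70):m[1]+70];print(m,cr.shape)
cv2.imwrite("pics/w4a.png",cv2.resize(cr,None,fx=5,fy=5,interpolation=cv2.INTER_CUBIC))
E
```

```text
clock: 6.48
tool_pos: [0.386, -0.0583, 0.1488]
eef_rot: [0.728, 0.686, 0.001, 0.0]
contact_force: [0.1, 0.5, -0.5]
opening: 0.999
[ 0.38598743 -0.05833577  0.14884514] [7.27964395e-01 6.85614596e-01 5.65515468e-04 3.82968643e-04] 6.475
index_tip [147.2, 410.8] 0.6 [0.4544 0.0039 0.038 ]
grip [0.4888 0.0938 0.1027] [array([ 0.2, -0.9]), array([-1.3,  0.9]), array([1.5, 0.4])]
lever_tip [0.4559 0.0942 0.1157] [array([0.4, 0.6]), array([-0.3,  0.6]), array([-0.1, -2. ])]
pointer [0.4574 0.0959 0.0474] [array([-1.4, -1.2]), array([0.6, 1.7]), array([ 1.6, -0.4])]
index_tip [0.4541 0.0035 0.0386] [array([1.3, 1.5]), array([-0.9, -0.8]), array([-0.1, -1.4]), array([-0.7,  0.1])]
[152 411] (120, 140, 3)
```

View pics/w4a.png

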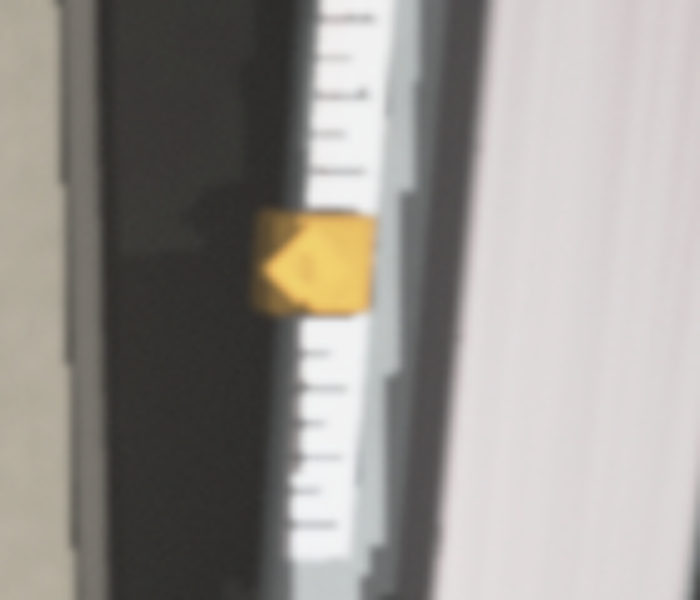

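```bash
python3 -m creep '[[0,0.03,0,0,0],[0,0.06,0,0.0,0],[0,0.09,0,0.0,0],[0,0.09,0,0,0],[0,0.09,0,0,0]]'
python3 - <<'E'
from h import *
s=telemetry.get_state();p=imaging.snapshot("wrist")
print(s["tool_pos"],s["eef_rot"],s["clock"])
cv2.imwrite("pics/w5.png",p["image"])
c=cam(p,s)
for t,z in dict(grip=.1,thumb_rest=.087,lever_tip=.115,pointer=.038,index_tip=.038).items():
    for q in imaging.place_of(p,t)[:1]: print(t,q["location"],q["score"],atz(c,q["location"],z).round(4))
c4=cam(p,dict(tool_pos=np.array([0.38598743,-0.05833577,0.14884514]),eef_rot=[7.27964395e-01,6.85614596e-01,5.65515468e-04,3.82968643e-04]))
print("mid index",[atz(c4,(144.9,q),z).round(4) for z in(.034,.038,.042) for q in(394,411)])
i=p["image"]
m=np.array([152,411])
cr=i[max(0,m[0]-60):m[0]+60,max(0,m[1]-70):m[1]+70];print(m,cr.shape)
cv2.imwrite("pics/w5a.png",cv2.resize(cr,None,fx=5,fy=5,interpolation=cv2.INTER_CUBIC))
E
```

```text
clock: 7.4
tool_pos: [0.3903, 0.0311, 0.1487]
eef_rot: [0.728, 0.686, -0.0, 0.0]
contact_force: [0.2, -0.2, -0.1]
opening: 1.0
[0.39025097 0.03106331 0.14868688] [ 7.27667547e-01  6.85929927e-01 -2.68562334e-04  6.69282100e-05] 7.4
grip [149.6, 502.5] 0.8 [0.4909 0.0941 0.1   ]
thumb_rest [152.8, 509.3] 0.8 [0.5013 0.0908 0.087 ]
lever_tip [155.7, 443.5] 0.78 [0.4552 0.0942 0.115 ]
pointer [145.2, 412.4] 0.94 [0.4594 0.0946 0.038 ]
index_tip [270.1, 400.3] 0.55 [0.4523 0.0025 0.038 ]
mid index [array([0.4436, 0.0059, 0.034 ]), array([0.4555, 0.0052, 0.034 ]), array([0.4428, 0.0061, 0.038 ]), array([0.4545, 0.0054, 0.038 ]), array([0.442 , 0.0064, 0.042 ]), array([0.4535, 0.0057, 0.042 ])]
[152 411] (120, 140, 3)
```

View pics/w5a.png

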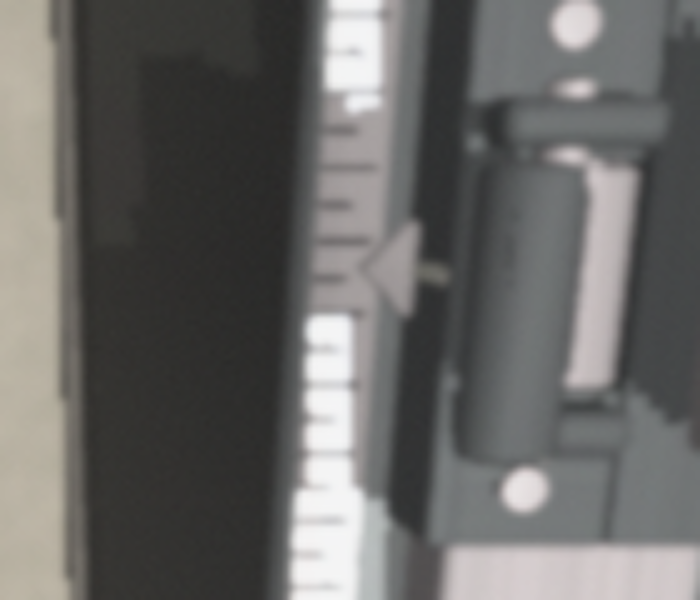

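```bash
python3 -m creep '[[0,0.02,0.025,0,0],[0,0.04,0.05,0.0,0],[0,0.063,0.076,0.0,0],[0,0.063,0.076,0,0],[0,0.063,0.076,0,0]]'
python3 - <<'E'
from h import *
s=telemetry.get_state();p=imaging.snapshot("wrist")
cv2.imwrite("pics/w6.png",p["image"])
c=cam(p,s)
print(s["tool_pos"],s["eef_rot"])
for t,z in dict(grip=.1,thumb_rest=.087,lever_tip=.115).items():
    for q in imaging.place_of(p,t)[:1]: print(t,q["location"],q["score"],atz(c,q["location"],z).round(4))
im=cv2.imread("pics/w4.png")[125:165,380:430]
cv2.imwrite("pics/w4b.png",cv2.resize(im,None,fx=14,fy=14,interpolation=cv2.INTER_CUBIC))
E
```

```text
clock: 8.32
tool_pos: [0.469, 0.0891, 0.1485]
eef_rot: [0.728, 0.686, -0.001, -0.0]
contact_force: [-0.6, -0.1, -0.2]
opening: 1.001
[0.46900377 0.08912378 0.14850491] [ 7.27874959e-01  6.85709322e-01 -8.24406910e-04 -3.01059189e-04]
grip [261.5, 353.7] 0.91 [0.4903 0.0941 0.1   ]
thumb_rest [256.1, 370.3] 0.69 [0.5016 0.0919 0.087 ]
lever_tip [275.7, 290.7] 0.75 [0.455  0.0938 0.115 ]
```

View pics/w4b.png

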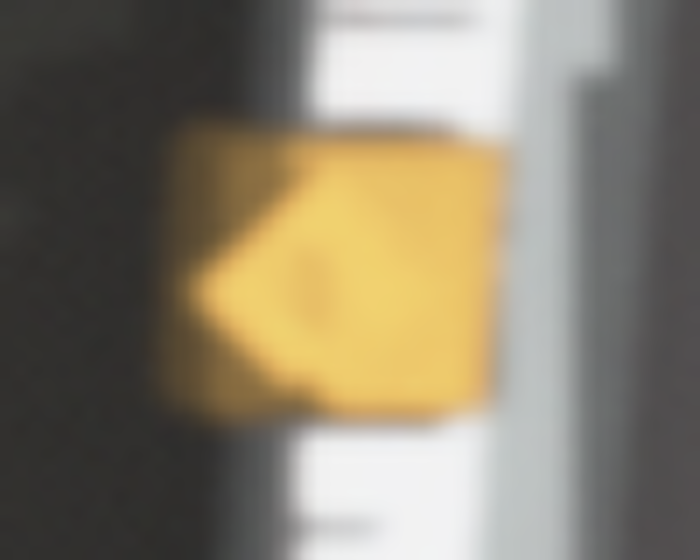

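View pics/w6.png

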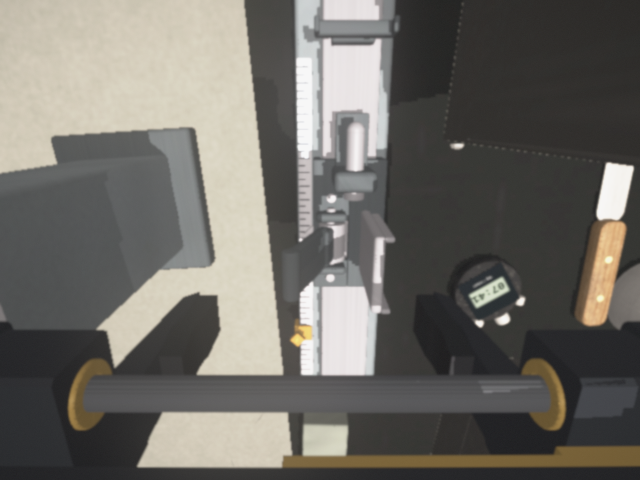

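The wrist view shows the lever leaning left (col 290, row 270), the thumb rest at col 378 with raised edges at rows 240 and 305, and both fingers straddling them. Now I descend.

```bash
python3 -m creep '[[0,0,0,0.02,0],[0,0,0,0.04,0],[0,0,0,0.055,0],[0,0,0,0.067,0],[0,0,0,0.067,0],[0,0,0,0.067,0]]' 40
python3 - <<'E'
from h import *
s=telemetry.get_state();p=imaging.snapshot("wrist")
cv2.imwrite("pics/w7.png",p["image"])
print(s["tool_pos"],s["eef_rot"],s["contact_force"])
q=imaging.snapshot("side");cv2.imwrite("pics/s7.png",cv2.resize(q["image"][140:300,190:350],(600,600),interpolation=cv2.INTER_CUBIC))
E
```

```text
clock: 9.28
tool_pos: [0.4703, 0.09, 0.082]
eef_rot: [0.728, 0.686, 0.0, 0.0]
contact_force: [-0.4, 0.2, -0.0]
opening: 1.003
[0.47025279 0.08998383 0.08200421] [7.27675736e-01 6.85921235e-01 2.56818823e-04 1.30165097e-04] [-0.41672947  0.18465205 -0.04015131]
```

View pics/w7.png

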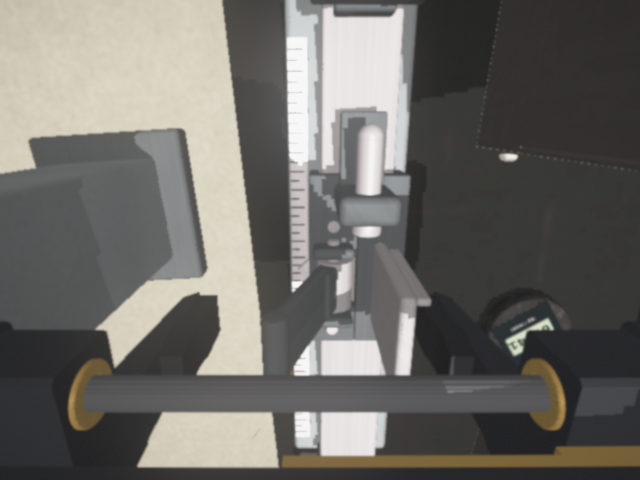

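View pics/s7.png

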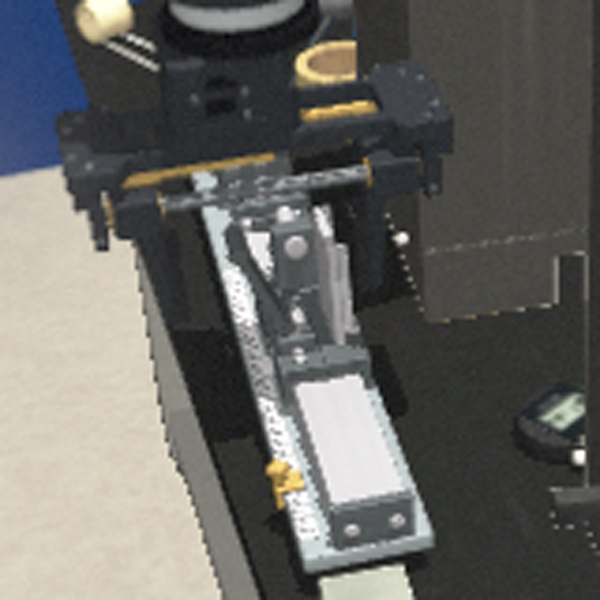

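```bash
python3 -m creep '[[0,0,-0.004,0,0],[0,0,-0.007,0,0],[0,0,-0.007,0,0]]'; python3 -m creep '[[0,0,-0.001,0,0],[0,0,-0.001,0,0]]'; python3 -m creep '[[0,0,-0.001,0,0],[0,0,-0.001,0,0]]'
```

```text
clock: 9.75
tool_pos: [0.4626, 0.0904, 0.0818]
eef_rot: [0.728, 0.686, -0.0, -0.0]
contact_force: [0.6, -0.3, 0.1]
opening: 1.001
clock: 10.0
tool_pos: [0.462, 0.0905, 0.0817]
eef_rot: [0.728, 0.686, 0.0, -0.0]
contact_force: [-0.3, -0.2, 0.9]
opening: 1.0
clock: 10.25
tool_pos: [0.4609, 0.0905, 0.0817]
eef_rot: [0.728, 0.686, -0.0, -0.0]
contact_force: [-0.3, -0.2, 0.8]
opening: 0.999
```

```bash
python3 -m creep '[[0,0,-0.001,0,0],[0,0,-0.001,0,0]]'; python3 -m creep '[[0,0,-0.001,0,0],[0,0,-0.001,0,0]]'
python3 - <<'E'
from h import *
p=imaging.snapshot("wrist")
cv2.imwrite("pics/w8.png",cv2.resize(p["image"][220:480,220:480],(600,600),interpolation=cv2.INTER_CUBIC))
E
```

```text
clock: 10.5
tool_pos: [0.4605, 0.0906, 0.0817]
eef_rot: [0.728, 0.686, 0.0, 0.0]
contact_force: [1.6, -0.3, -0.7]
opening: 0.994
clock: 10.75
tool_pos: [0.4605, 0.0906, 0.0818]
eef_rot: [0.728, 0.686, 0.001, 0.001]
contact_force: [5.7, -0.8, -3.8]
opening: 1.0
```

View pics/w8.png

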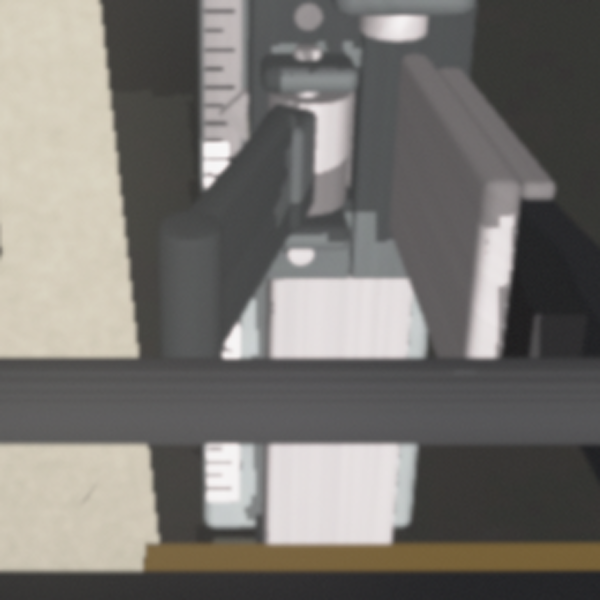

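Contact on the plate's back: TCP x 0.4605 puts the back at 0.5045, exactly where it should be. I ease off half a millimetre and drag.

```bash
python3 -m creep '[[0,-0.003,0.0005,0,0],[0,-0.006,0.0005,0,0],[0,-0.009,0.0005,0,0],[0,-0.015,0.0005,0,0],[0,-0.023,0.0005,0,0],[0,-0.031,0.0005,0,0],[0,-0.04,0.0005,0,0],[0,-0.04,0.0005,0,0]]'
python3 - <<'E'
from h import *
s=telemetry.get_state();p=imaging.snapshot("wrist");print(s["tool_pos"],s["contact_force"])
cv2.imwrite("pics/w9.png",p["image"])
q=imaging.snapshot("scene");cv2.imwrite("pics/s9.png",cv2.resize(q["image"][190:320,190:350],None,fx=4,fy=4,interpolation=cv2.INTER_CUBIC))
for P in(p,q):
  for t in["pointer","index_tip","grip","lever_tip"]: print(t,[(x["location"],x["score"]) for x in imaging.place_of(P,t)[:1]])
E
```

```text
clock: 11.8
tool_pos: [0.4581, 0.051, 0.082]
eef_rot: [0.727, 0.686, 0.001, 0.0]
contact_force: [4.2, 2.7, 0.1]
opening: 1.0
[0.458093   0.05099916 0.08201066] [4.18271593 2.73540172 0.05094473]
pointer [([256.7, 315.2], 0.9)]
index_tip []
grip [([311.6, 391.7], 0.68)]
lever_tip [([332.6, 303.6], 0.86)]
pointer [([276.2, 274.7], 0.94)]
index_tip [([293.3, 301.8], 0.57)]
grip [([243.8, 286.3], 0.69)]
lever_tip [([250.5, 273.8], 0.68)]
```

View pics/w9.png

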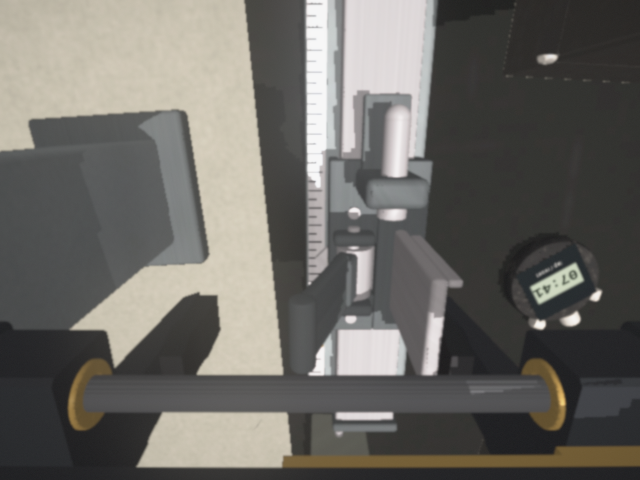

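View pics/s9.png

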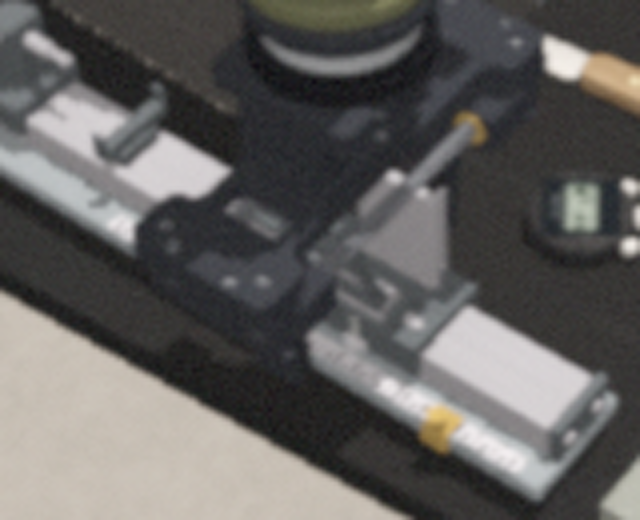

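Run:
```python
from h import *
s=telemetry.get_state();p=imaging.snapshot("wrist");c=cam(p,s)
a=proj(c,[[.455,.05,.038]])[0].astype(int);print(a)
for t,z in dict(pointer=.038,grip=.1,lever_tip=.115).items():
    for q in imaging.place_of(p,t)[:1]: print(t,q["location"],q["score"],atz(c,q["location"],z).round(4))
cv2.imwrite("pics/w9a.png",cv2.resize(p["image"][200:300,270:390],(720,600),interpolation=cv2.INTER_CUBIC))
```

```text
[277 311]
pointer [259.4, 315.4] 0.6 [0.4578 0.061  0.038 ]
grip [312.5, 393.3] 0.78 [0.4889 0.0601 0.1   ]
lever_tip [334.5, 303.6] 0.71 [0.4537 0.0616 0.115 ]
```

View pics/w9a.png

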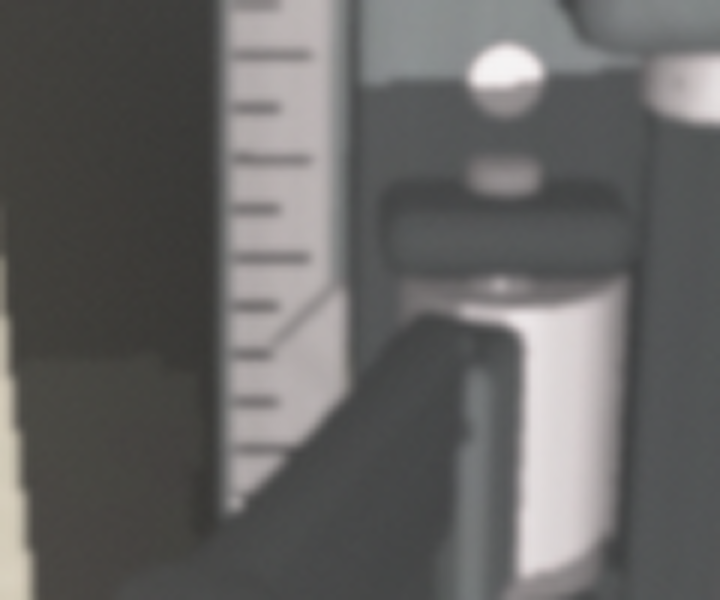

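```bash
python3 -m creep '[[0,-0.008,0,0,0],[0,-0.017,0,0,0],[0,-0.026,0,0,0],[0,-0.035,0,0,0],[0,-0.044,0,0,0],[0,-0.05,0,0,0],[0,-0.053,0,0,0],[0,-0.053,0,0,0],[0,-0.053,0,0,0]]'
python3 - <<'E'
from h import *
s=telemetry.get_state();p=imaging.snapshot("wrist");c=cam(p,s);print(s["tool_pos"],s["contact_force"])
cv2.imwrite("pics/w10.png",p["image"])
q=imaging.snapshot("scene");cv2.imwrite("pics/s10.png",cv2.resize(q["image"][220:320,230:350],None,fx=6,fy=6,interpolation=cv2.INTER_CUBIC))
for t,z in dict(pointer=.038,index_tip=.038,lever_tip=.115).items():
    for d in imaging.place_of(p,t)[:1]: print(t,d["location"],d["score"],atz(c,d["location"],z).round(4))
    for d in imaging.place_of(q,t)[:1]: print(t,d["location"],d["score"],atz(cam(q),d["location"],z).round(4))
cv2.imwrite("pics/w10a.png",cv2.resize(p["image"][200:300,270:390],(720,600),interpolation=cv2.INTER_CUBIC))
E
```

```text
clock: 13.62
tool_pos: [0.455, -0.001, 0.082]
eef_rot: [0.727, 0.687, 0.001, 0.0]
contact_force: [4.7, 3.8, 1.2]
opening: 0.999
[ 0.45499865 -0.00101759  0.08197107] [4.6839911  3.75181201 1.23510623]
pointer [259.5, 316.2] 0.91 [0.4551 0.0083 0.038 ]
pointer [290.2, 297.2] 0.92 [0.4527 0.0117 0.038 ]
index_tip [265.9, 315.1] 0.74 [0.4543 0.0045 0.038 ]
index_tip [290.5, 303.5] 0.53 [0.4583 0.0018 0.038 ]
lever_tip [333.2, 302.5] 0.57 [0.4502 0.0095 0.115 ]
lever_tip [264.6, 298.1] 0.59 [0.4514 0.0073 0.115 ]
```

View pics/w10a.png

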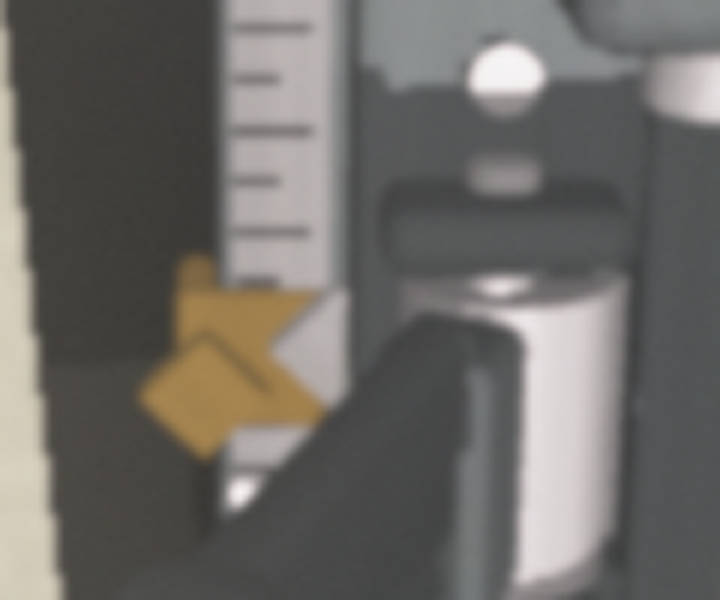

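View pics/s10.png

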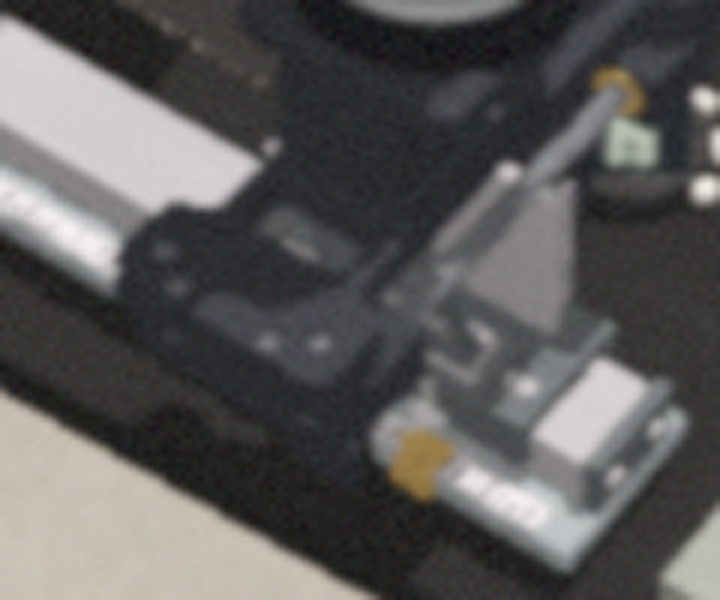

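The network's index tip at (265.9, 315.1) is the right vertex of the brass diamond, at pointer height. The pointer tip sits at row 258.7, so about 4 mm remains. I move 3.6 mm and compare directly.

```bash
python3 -m creep '[[0,-0.002,0,0,0],[0,-0.0036,0,0,0],[0,-0.0036,0,0,0],[0,-0.0036,0,0,0]]'
python3 - <<'E'
from h import *
s=telemetry.get_state();p=imaging.snapshot("wrist");c=cam(p,s);print(s["tool_pos"],s["contact_force"])
cv2.imwrite("pics/w11.png",p["image"])
for t,z in dict(pointer=.038,index_tip=.038).items():
    for d in imaging.place_of(p,t)[:1]: print(t,d["location"],d["score"],atz(c,d["location"],z).round(4))
cv2.imwrite("pics/w11a.png",cv2.resize(p["image"][230:290,280:340],(600,600),interpolation=cv2.INTER_CUBIC))
E
```

```text
clock: 14.52
tool_pos: [0.4548, -0.0044, 0.082]
eef_rot: [0.727, 0.687, 0.001, 0.0]
contact_force: [4.7, 4.2, -0.1]
opening: 1.0
[ 0.4547954  -0.00435461  0.08198485] [ 4.65623626  4.16983956 -0.06356767]
pointer [258.5, 313.8] 0.8 [0.4536 0.0056 0.038 ]
index_tip [260.9, 313.3] 0.93 [0.4532 0.0042 0.038 ]
```

View pics/w11a.png

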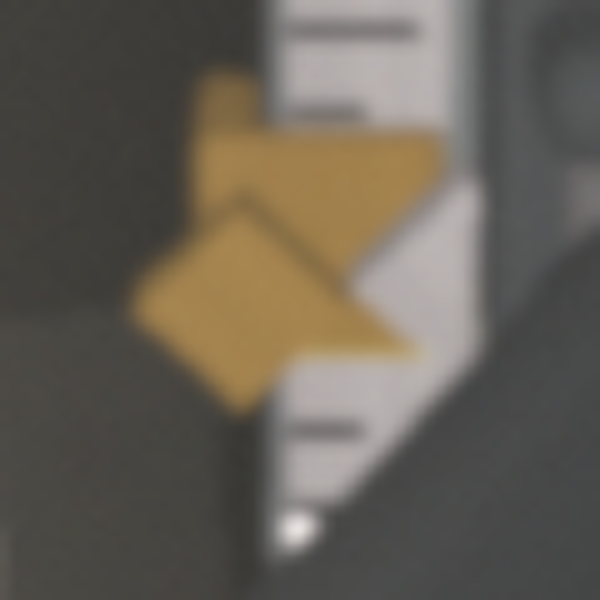

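```bash
python3 -m creep '[[0,-0.001,0,0,0],[0,-0.001,0,0,0],[0,-0.001,0,0,0]]'
python3 - <<'E'
from h import *
s=telemetry.get_state();p=imaging.snapshot("wrist");c=cam(p,s);print(s["tool_pos"],s["contact_force"])
cv2.imwrite("pics/w12.png",p["image"])
for t,z in dict(pointer=.038,index_tip=.038).items():
    for d in imaging.place_of(p,t)[:1]: print(t,d["location"],d["score"],atz(c,d["location"],z).round(4))
cv2.imwrite("pics/w12a.png",cv2.resize(p["image"][230:290,280:340],(600,600),interpolation=cv2.INTER_CUBIC))
q=imaging.snapshot("scene")
for t in["pointer","index_tip"]:
    for d in imaging.place_of(q,t)[:1]: print(t,d["location"],d["score"],atz(cam(q),d["location"],.038).round(4))
E
```

```text
clock: 15.05
tool_pos: [0.4547, -0.0052, 0.082]
eef_rot: [0.727, 0.687, 0.001, -0.0]
contact_force: [3.9, 3.7, 1.3]
opening: 0.999
[ 0.45472027 -0.00521829  0.08199659] [3.88004765 3.71527429 1.34247638]
pointer [256.9, 314.2] 0.92 [0.4538 0.0057 0.038 ]
index_tip [258.9, 314.2] 0.64 [0.4537 0.0045 0.038 ]
pointer [287.6, 300.6] 0.6 [0.4609 0.0098 0.038 ]
index_tip [291.0, 304.0] 0.56 [4.579e-01 4.000e-04 3.800e-02]
```

View pics/w12a.png

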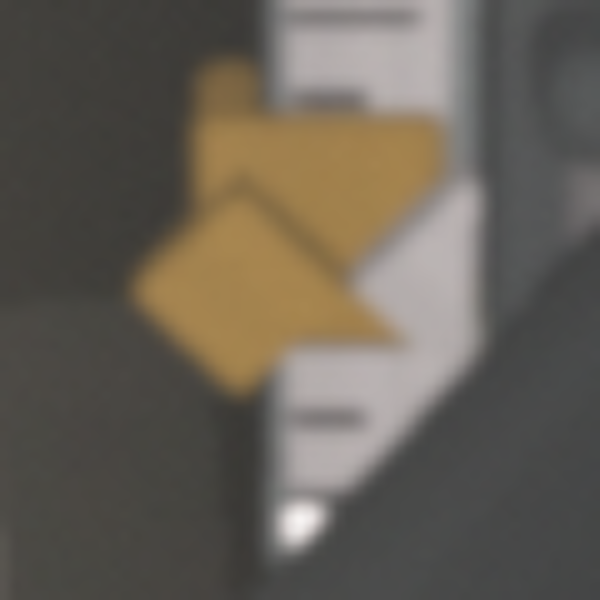

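```bash
python3 -m creep '[[0,-0.0003,0,0,0],[6,-0.0003,0,0,0],[12,-0.0003,0.001,0,0],[18,-0.0003,0.002,0,0],[24,-0.0003,0.003,0,0],[24,-0.0003,0.003,0,0]]' 40
python3 - <<'E'
from h import *
s=telemetry.get_state();p=imaging.snapshot("wrist");c=cam(p,s);print(s["tool_pos"],s["contact_force"],s["opening"]*88)
cv2.imwrite("pics/w13.png",p["image"])
cv2.imwrite("pics/w13a.png",cv2.resize(p["image"][210:310,260:460],(800,400),interpolation=cv2.INTER_CUBIC))
E
```

```text
clock: 16.1
tool_pos: [0.4588, -0.0056, 0.0819]
eef_rot: [0.727, 0.687, 0.002, 0.001]
contact_force: [5.4, 4.0, -1.6]
opening: 0.908
[ 0.45884128 -0.00559514  0.08192795] [ 5.39991749  3.9729026  -1.61037791] 79.90668799760962
```

View pics/w13a.png

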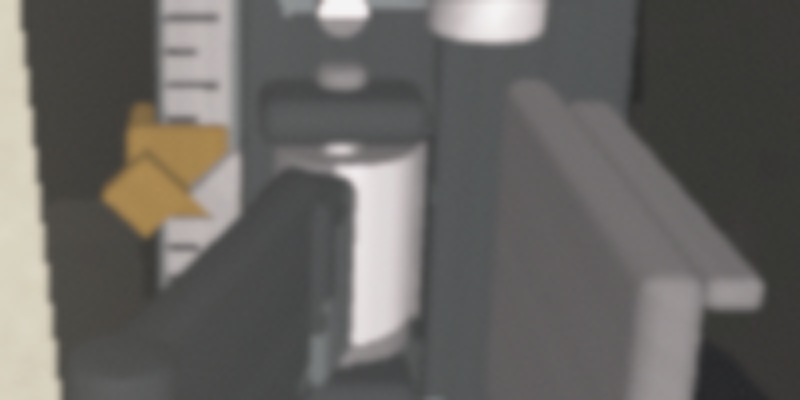

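```bash
python3 -m creep '[[30,0,0.0008,0,0],[38,0,0.0022,0,0],[46,0,0.0036,0,0],[54,0,0.005,0,0],[62,0,0.0064,0,0],[70,0,0.0078,0,0],[78,0,0.0091,0,0],[84,0,0.0102,0,0],[84,0,0.0102,0,0]]'
python3 - <<'E'
from h import *
s=telemetry.get_state();p=imaging.snapshot("wrist");c=cam(p,s);print(s["tool_pos"],s["contact_force"],s["opening"]*88)
cv2.imwrite("pics/w14.png",p["image"])
cv2.imwrite("pics/w14a.png",cv2.resize(p["image"][210:310,240:440],(800,400),interpolation=cv2.INTER_CUBIC))
E
```

```text
clock: 17.27
tool_pos: [0.4692, -0.0062, 0.082]
eef_rot: [0.727, 0.687, 0.002, 0.001]
contact_force: [6.2, 3.7, -1.5]
opening: 0.673
[ 0.46920612 -0.00618999  0.08196578] [ 6.15285997  3.73002262 -1.53739277] 59.26205780601767
```

View pics/w14.png

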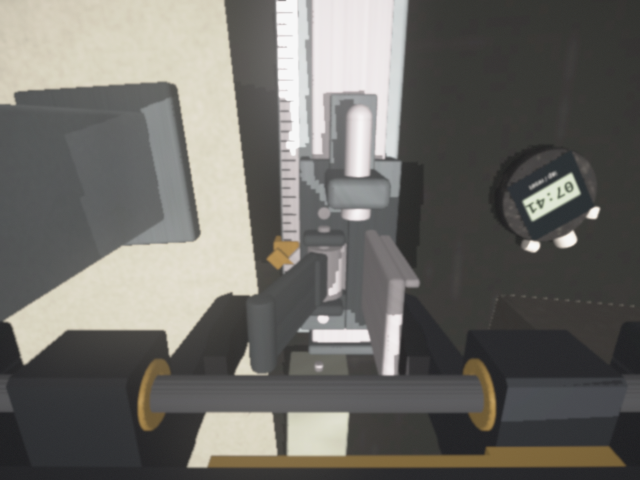

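View pics/w14a.png

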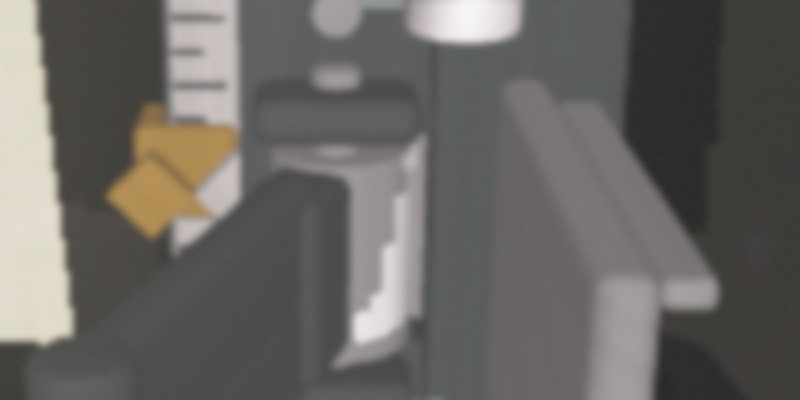

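Run:
```python
import cv2
p=cv2.imread("pics/w14.png")
cv2.imwrite("pics/w14b.png",cv2.resize(p[235:280,260:310],(650,585),interpolation=cv2.INTER_CUBIC))
```

```text
(no output)
```

View pics/w14b.png

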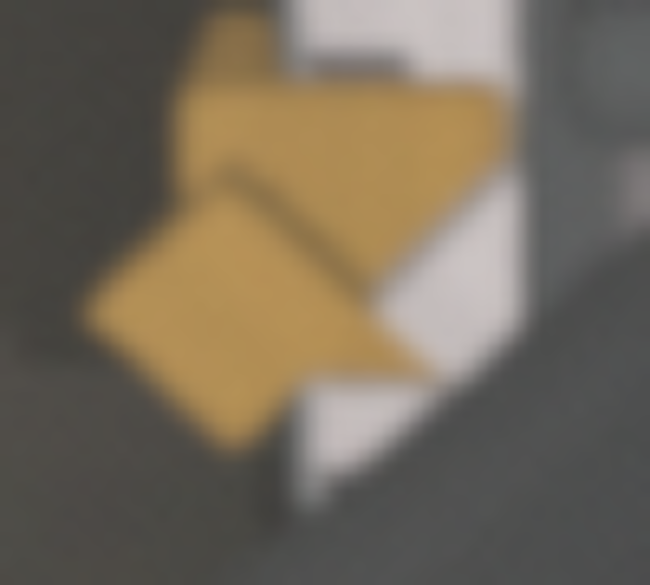

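```bash
python3 -m creep '[[84,-0.0002,0,0,0],[90,-0.0002,0.0008,0,0],[98,-0.0002,0.0022,0,0],[106,-0.0002,0.0036,0,0],[114,-0.0002,0.005,0,0],[122,-0.0002,0.0064,0,0],[122,-0.0002,0.0065,0,0]]'
python3 - <<'E'
from h import *
s=telemetry.get_state();p=imaging.snapshot("wrist");c=cam(p,s);print(s["tool_pos"],s["contact_force"],s["opening"]*88)
x,y=s["tool_pos"][:2];print("compY",y*.9983+x*.058)
cv2.imwrite("pics/w15.png",p["image"])
cv2.imwrite("pics/w15a.png",cv2.resize(p["image"][210:360,220:420],(800,600),interpolation=cv2.INTER_CUBIC))
E
```

```text
clock: 18.2
tool_pos: [0.4757, -0.0067, 0.082]
eef_rot: [0.727, 0.687, 0.002, 0.001]
contact_force: [7.2, 3.7, -1.1]
opening: 0.523
[ 0.47572333 -0.00665251  0.08203188] [ 7.23557951  3.72072748 -1.11144889] 46.03660467773966
compY 0.020950757345636593
```

View pics/w15a.png

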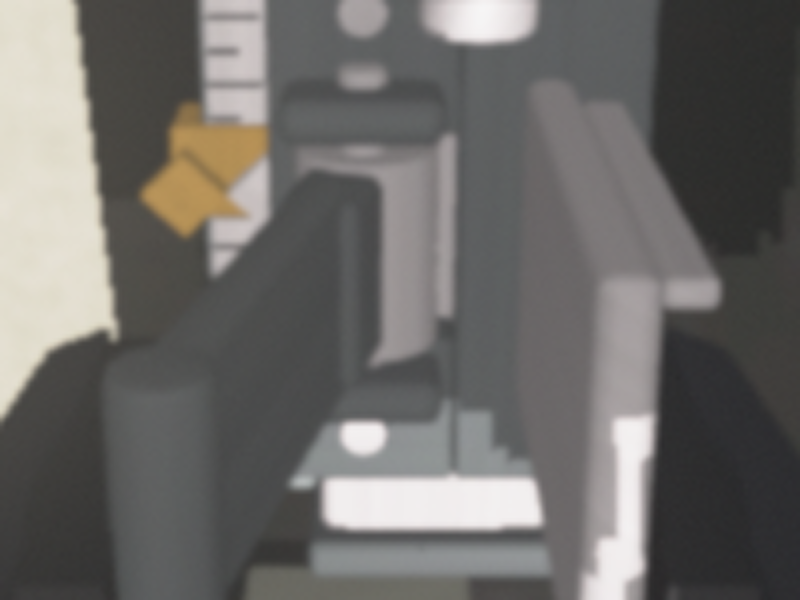

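```bash
python3 -m creep '[[128,0,0.0009,0,0],[134,0,0.002,0,0],[140,0,0.003,0,0],[146,0,0.004,0,0],[152,0,0.005,0,0],[152,0,0.0051,0,0]]'
python3 - <<'E'
from h import *
s=telemetry.get_state();p=imaging.snapshot("wrist");print(s["tool_pos"],s["contact_force"],s["opening"]*88)
x,y=s["tool_pos"][:2];print("compY",y*.9983+x*.058)
cv2.imwrite("pics/w16.png",p["image"])
cv2.imwrite("pics/w16a.png",cv2.resize(p["image"][210:360,220:420],(800,600),interpolation=cv2.INTER_CUBIC))
E
```

```text
clock: 19.0
tool_pos: [0.4809, -0.0069, 0.082]
eef_rot: [0.727, 0.687, 0.002, 0.001]
contact_force: [6.1, 4.4, -1.9]
opening: 0.403
[ 0.48091075 -0.00692959  0.08204247] [ 6.1202459   4.43080594 -1.91616799] 35.47990628079033
compY 0.020975018808088722
```

View pics/w16a.png

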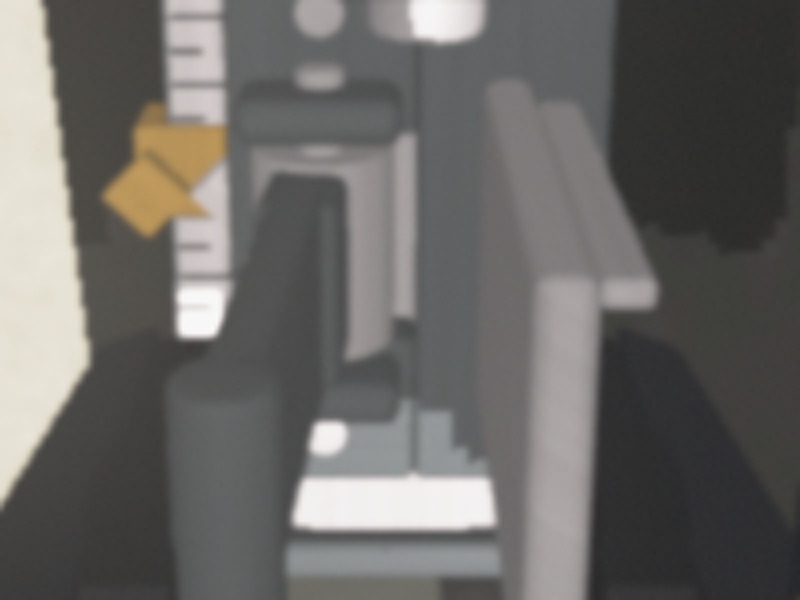

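Run:
```python
import cv2
p=cv2.imread("pics/w16.png")
cv2.imwrite("pics/w16b.png",cv2.resize(p[232:282,240:290],(600,600),interpolation=cv2.INTER_LANCZOS4))
```

```text
(no output)
```

View pics/w16b.png

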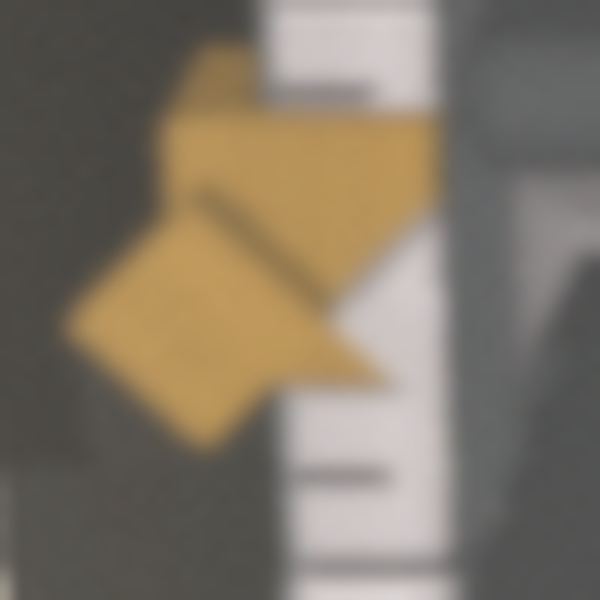

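Pointer tip (crop 328, 315) meets the index's right vertex (about 340, 320), within about 0.3 mm. Now I squeeze the lever shut.

```bash
python3 -m creep '[[158,0,0.001,0,0],[164,0,0.002,0,0],[170,0,0.0027,0,0],[190,0,0.0028,0,0],[220,0,0.0028,0,0],[255,0,0.0028,0,0],[255,0,0.0028,0,0],[255,0,0.0028,0,0]]' 45
python3 - <<'E'
from h import *
s=telemetry.get_state();p=imaging.snapshot("wrist");print(s["tool_pos"],s["contact_force"],s["opening"]*88)
x,y=s["tool_pos"][:2];print("compY",y*.9983+x*.058)
cv2.imwrite("pics/w17.png",p["image"])
cv2.imwrite("pics/w17a.png",cv2.resize(p["image"][210:360,220:420],(800,600),interpolation=cv2.INTER_CUBIC))
cv2.imwrite("pics/w17b.png",cv2.resize(p["image"][232:282,230:280],(600,600),interpolation=cv2.INTER_LANCZOS4))
E
```

```text
clock: 20.05
tool_pos: [0.4842, -0.0071, 0.0821]
eef_rot: [0.727, 0.687, 0.003, 0.001]
contact_force: [8.1, 4.1, -2.0]
opening: 0.324
[ 0.48424493 -0.00711993  0.08209118] [ 8.12348694  4.14741309 -2.02506632] 28.50988566035943
compY 0.020978375558196653
```

View pics/w17a.png

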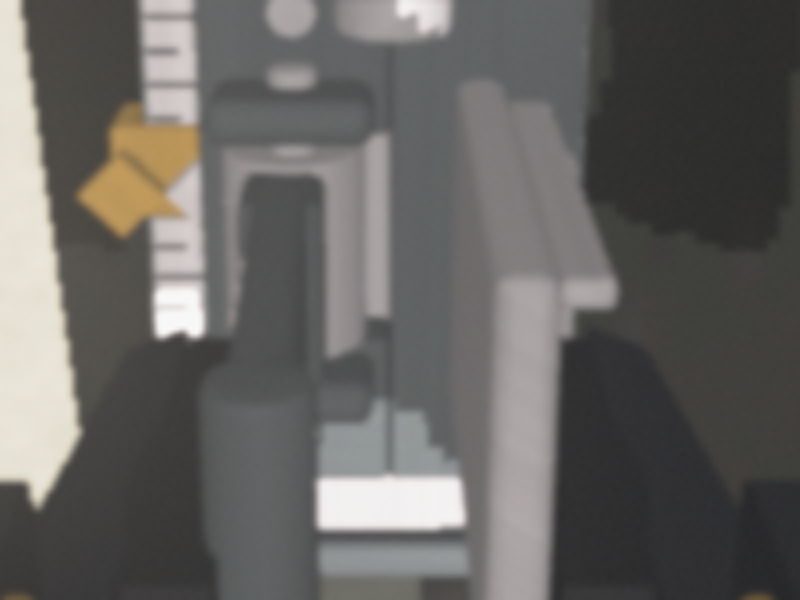

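View pics/w17b.png

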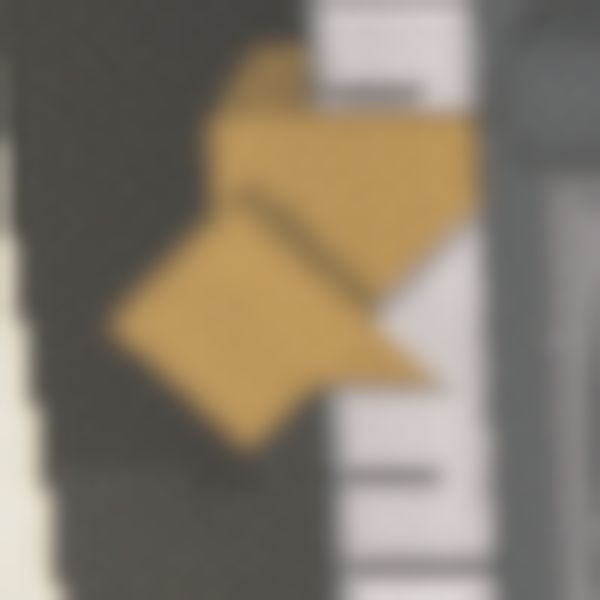

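```bash
python3 -m creep '[[255,0,0,0,0],[255,0,0,0,0],[255,0,0,0,0],[255,0,0,0,0]]' 55
python3 - <<'E'
from h import *
s=telemetry.get_state();p=imaging.snapshot("wrist");c=cam(p,s);print(s["contact_force"],s["opening"]*88)
x,y=s["tool_pos"][:2];print("compY",y*.9983+x*.058)
for t,z in dict(lever_tip=.12,thumb_rest=.087,grip=.1,pointer=.038,index_tip=.038).items():
    for d in imaging.place_of(p,t)[:1]: print(t,d["location"],d["score"],atz(c,d["location"],z).round(4))
q=imaging.snapshot("side");cv2.imwrite("pics/s18.png",cv2.resize(q["image"][180:300,210:330],(600,600),interpolation=cv2.INTER_CUBIC))
cv2.imwrite("pics/w18.png",p["image"])
E
```

```text
clock: 20.6
tool_pos: [0.4844, -0.0071, 0.0821]
eef_rot: [0.727, 0.687, 0.003, 0.001]
contact_force: [6.8, 3.7, -3.2]
opening: 0.323
[ 6.82047804  3.66638293 -3.16352798] 28.38454505939084
compY 0.02099437093684797
lever_tip [340.1, 286.4] 0.86 [0.4741 0.004  0.12  ]
thumb_rest [302.0, 344.1] 0.92 [4.965e-01 3.000e-04 8.700e-02]
grip [308.9, 316.1] 0.84 [0.4845 0.0046 0.1   ]
pointer [259.0, 261.1] 0.84 [0.4539 0.0042 0.038 ]
index_tip [261.0, 259.3] 0.69 [0.4528 0.0031 0.038 ]
```

View pics/w18.png

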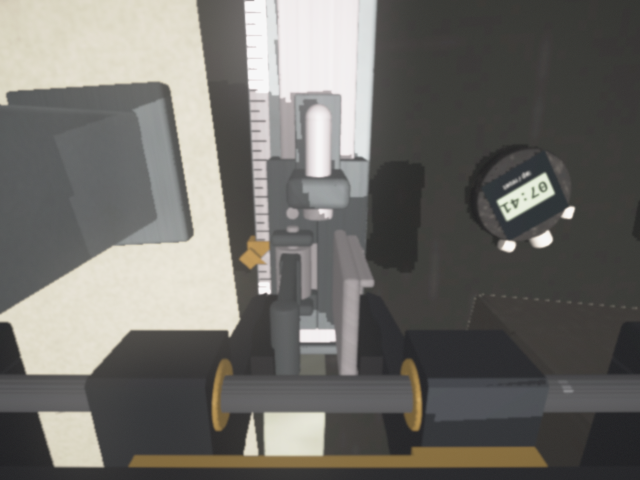

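View pics/s18.png

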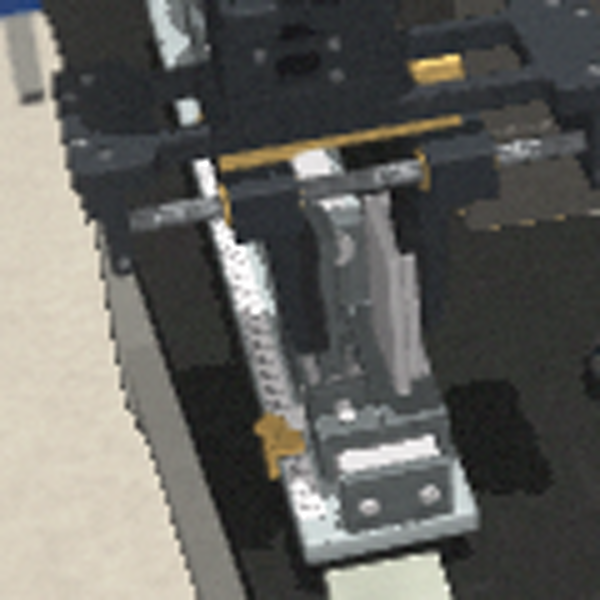

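Run:
```python
from plant import r
print(r.finish_job())
```

```text
the job is handed in; nothing more can be done
None
```

The tailstock is clamped on the brass index. I handed the job in at about 20.6 s, with the fingers still gripping the thumb rest and the closed lever at 55 N.

**What I did:** With the lever open, I pushed the tailstock about 89.5 mm from its start, using the side of the rear finger on the thumb rest's raised edge. I held it there against the spring while closing the fingers and moving the arm with them, so the lever closed only at the mark.

**Last checks:**
- **Lever:** it looks upright in the wrist and side pictures. The opening stayed put when I raised the grip from 45 N to 55 N (28.5 mm, then 28.4 mm), so it appears to be at its stop. That is about 1.5 mm under the stated 30 mm across, which I put down to finger give or opening scale.
- **Tailstock:** the gripper's position along the rail changed by less than 0.05 mm while the lever closed.
- **Pointer:** before and after clamping, its tip met the index point within about 0.3 mm in the wrist picture. My earlier distance estimate gave 89.3–89.7 mm, which agrees.
- **Disagreement:** the network's points put the pointer about 1.1 mm short of the index. They had drifted by 1–2 mm on the same features earlier, so I trusted the zoomed pictures.
- **Index, prism and stopwatch:** none was touched, as far as the pictures show, though I did not measure the prism or stopwatch again at the end.

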